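Lock the closing ring of the clinical waste keg

ROBOT

A 7-joint arm with a two-finger parallel gripper is mounted at the origin on the work surface. World frame = base frame: x ahead of the robot, y to its left, z up, the work surface at z = 0. Lengths are in m, angles in rad, forces in N, time in s.
With the tool pointing down it reaches from about 0.4 to 0.85 m from the base axis. Payload 10.4 kg.
Tool frame: the origin (TCP) lies at the very end of the fingers, on their centre line; the grasp point (between the pads) lies 19 mm behind it (manip.grip_point_offset is the distance from the TCP to the grasp point, in m); z points along the fingers, y is the line along which they close (so a half turn about z gives the same grasp; the last joint's range is limited). The gripper opens to 85 mm and grips with 20 to 120 N. Pads are 22 mm wide; open, the fingers measure 114 mm over their backs; the gripper's body (76 mm by 85 mm) begins 54 mm behind the grasp point. The pads swing forward as they close: fully open they stand 13 mm farther back than shut.
Start: joints at [1.225, 0.332, -0.065, 1.46, 0.022, 1.35, -0.088], TCP at [0.198, -0.593, 0.231] pointing down, gripper open.
Joint ranges: [-2.6, 2.6], [-0.5, 2.12], [-1.47, 1.34], [0.16, 2.42], [-1.27, 4.41], [0.06, 2.06], [-2.6, 2.6]. Speed limits (rad/s): [2.22, 2.22, 2.79, 2.79, 3.14, 3.14, 3.14].

INTERFACE

Orientations are given as a unit quaternion [x, y, z, w].
In Python, from workcell import manip gives the robot as it stands. The module is installed in compiled form; this text tells all that it offers.
- The arm moves only by the shell command python3 -m inch 'ROWS' [OPENING] [FORCE]. ROWS is JSON, a list of rows, each a list of 2 entries, a list of its own where there are three numbers: the shift along the tool's x, y, z each as a share of 0.08 m, from -1 to 1, then the turn, a rotation vector about the tool's x, y, z each as a share of 45 degrees, from -1 to 1. A call has exactly 10 rows; each row is the pose to reach, as a shift and turn from the pose commanded when the call began, along the tool's axes at that moment; what a row does not reach only later rows make up. A row lasts 1/10 s, in which the tool goes at most 50 mm and 8.59 degrees, less where a joint would pass 70% of its speed; a pose out of reach is approached as far as the arm can. A call with a number of a shift or a turn outside -1 to 1 is refused whole. A call with a gripper value outside its range is refused whole. OPENING is the opening, from 0 (shut) to 1 (fully open), set as the call begins (- or left out, the last holds). The fingers move at their own pace and stop on an object; FORCE is the grip in N (left out, the last holds). Time passes only in rows, so rows that repeat a pose let the fingers close, or fill a call up. It gives the time, the measured TCP pose, the force, the opening and the grip force at its end, in the units of the state.
- manip.get_obs(): the state, without advancing time (a new reading comes with each control period).
- manip.camera(name): name is "scene" or "side" or "wrist"; returns the picture (384x512x3 uint8, red, green, blue); there is no depth.
- manip.camera_params(name): a dict with "fov_y" (degrees; the focal length in pixels is half the picture's height over the tangent of half this angle, whatever the lens; pixels are square), "cx", "cy" (the principal point, pixels), "camera_from_world" (4x4, takes a point from world to camera coordinates); the wrist camera has in their place "T_tool_cam" (4x4, takes a point from camera to tool coordinates, whose origin is the TCP and whose axes are the flange's). Camera axes: x right, y up, looking along -z (the intrinsics and any distortion apply to the point x, -y, -z); pixel columns grow to the right and rows downward; lengths in m; the calibration is good to about 2 mm. A picture is of the moment at which its call begins: read the wrist's pose just before it. camera_params takes no time and is no camera call.
- manip.hand_in(): hands the job in; it is judged then, once.
The state is a dict: "clock": time; "joint_pos": joint angles; "joint_velocities": joint speeds; "tau": joint torques, N m; "position": TCP position; "ee_rot": TCP orientation; "ft_force": force on the tool from outside, world axes, zero at the start; "torque": the same for the moment, N m; "grip_width": opening from 0.0 (shut) to 1.0 (fully open); "grasp_force": force on a finger pad.
Only numpy, scipy, OpenCV 4.12 (cv2) and the standard library are available. Lean on these libraries where they do the work, as an engineer would, in place of code of your own. Each camera call takes 0.05 s, during which the arm holds its last target. There are 200 camera calls.

TASK

The blue keg is packed and its lid is on, but the steel closing ring round the lid is still slack. Push the ring's lever round towards the keg with a steady push, past its dead point, until it snaps shut and lies flat against the ring, then come away. Do not ram the keg or its lever, lift nothing, and leave the things around it where they stand.

Things in the scene. Friction and masses are not known exactly. Their poses are not given: they have to be found in the camera images.
- keg: Round blue plastic keg, full and heavy, it stands fast on the bench and does not move; 212 mm high, 196 mm across the body, 212 mm across the steel closing ring near its top; black lid inside the ring, the highest part. Origin: centre of the underside; z up. The lever mechanism sits on the keg's -y side, outside the ring.
- lever_hinge (a point): Vertical pin on which the lever swings, on the ring: point at the lever's mid height, 195 mm above the bench, at x -46, y -103 mm in the keg's frame. A 55 mm link (two straps) joins the lever, 18 mm from this pin, to the ring's other end.
- lever_pad (a point): Point on the lever where to push: on its outer face (the face that looks away from the keg when locked), mid height, 92 mm from the hinge pin, 37 mm short of the free tip. Moves with the lever. Push there with the outside of shut fingers, at right angles to the line from the hinge, and follow the arc.
- closing_lever (a joint): Angle of the bent steel lever, 20 mm high (185 to 205 mm above the bench), 9 mm thick, 129 mm from hinge to tip. 0: locked, flat on the ring; hinge to pad then points 0.06 rad clockwise of the keg's +x. Grows as it swings out, clockwise from above; starts 1.2 to 1.8 and stays there. Below 1.2 it springs back (up to 8 N at the pad); below 0.3 (past dead point) it snaps to 0.
- tube_rack: White wire-style tube rack, 75 x 150 x 60 mm, with capped tubes up to 94 mm high; loose. Origin: centre of the underside, z up. Leave alone.
- specimen_jar: Clear jar with white cap, 60 mm across, 75 mm high; loose. Origin: centre of the underside, z up. Leave alone.
- gel_bottle: Clear hand-gel bottle with black cap, 56 mm across, 150 mm high; loose. Origin: centre of the underside, z up. Leave alone.
- tape_roll: Roll of paper tape lying flat, 90 mm across, 24 mm high; loose. Origin: centre of the underside, z up. Leave alone.

How it is judged:
By the outcome, as a careful person would: the job done as asked, in the order asked, and still so for the second after the job is handed in, with the robot touching nothing.
It also fails if it takes over 32 s, if anything falls off the work surface, if the arm or the gripper's body presses on something with over 40 N, if the wrist force passes 120 N, or if a joint passes its speed limit or range.

## Working session

There is one attempt and no reset: what is moved stays moved. The work goes in short steps, Python scripts to look and compute and a shell command to move; the robot and the scene stay as the last step left them, time stands still between calls to the robot, and variables do not carry over. Pictures are saved under pics/ and viewed, at most 10 in all, crops included, and the job is handed in when it is done.

```bash
mkdir -p pics
cat > h.py <<'E'
import numpy as np,cv2
from workcell import manip
def ray(name,u,v):
    p=manip.camera_params(name);f=192/np.tan(np.radians(p["fov_y"]/2))
    T=np.linalg.inv(np.array(p["camera_from_world"]))
    d=T[:3,:3]@np.array([(u-p["cx"])/f,-(v-p["cy"])/f,-1]);return T[:3,3],d/np.linalg.norm(d)
def onz(name,u,v,z):
    o,d=ray(name,u,v);return o+d*(z-o[2])/d[2]
E
python3 - <<'E'
from h import *
for n in("scene","side"):
    im=manip.camera(n);cv2.imwrite(f"pics/{n}0.png",im[:,:,::-1])
    print({k:(np.round(v,3).tolist() if k!='x' else v) for k,v in manip.camera_params(n).items() if not isinstance(v,str)})
o=manip.get_obs();print(o["clock"],o["position"],o["ee_rot"],o["ft_force"],o["grip_width"])
E
```

```text
{'fov_y': 46.346, 'cx': 257.123, 'cy': 198.082, 'camera_from_world': [[-0.675, 0.737, -0.02, 0.366], [-0.431, -0.372, 0.822, 0.162], [0.599, 0.564, 0.569, -1.81], [0.0, 0.0, 0.0, 1.0]]}
{'fov_y': 54.697, 'cx': 259.074, 'cy': 190.769, 'camera_from_world': [[-0.8, -0.6, 0.015, 0.529], [0.411, -0.529, 0.742, -0.327], [-0.438, 0.6, 0.67, -1.075], [0.0, 0.0, 0.0, 1.0]]}
0.1 [ 0.19815265 -0.59239373  0.23056118] [ 9.87003910e-01  1.60694798e-01 -1.34325343e-04 -6.67294003e-04] [-0.12181304  0.0638792  -0.60896446] 1.0036969340201005
```

View pics/scene0.png

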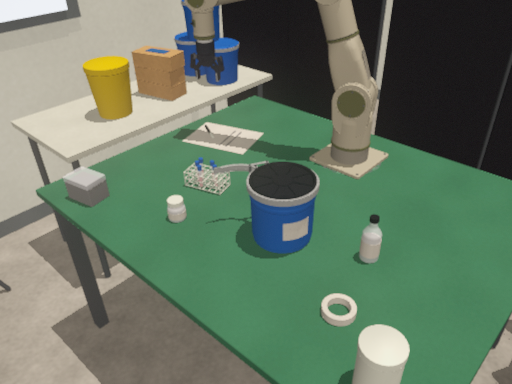

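View pics/side0.png

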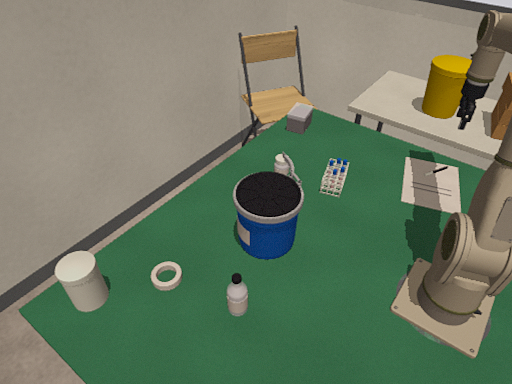

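The scene view shows the keg lid at about (283,183), with the lever sticking out from (268,165) to its tip at (213,170). In the side view the lid is at (268,195) and the lever tip at (288,155). Next I'll enlarge both and locate the lid.

```bash
cat > m.py <<'E'
from h import *
import scipy.optimize as so
R=[]
for n,box in(("scene",(240,155,330,215)),("side",(225,165,310,230))):
    im=cv2.imread(f"pics/{n}0.png");x0,y0,x1,y1=box
    c=im[y0:y1,x0:x1].max(2);m=(c<60).astype(np.uint8)
    k,l,s,ce=cv2.connectedComponentsWithStats(m);i=1+s[1:,4].argmax()
    cn=max(cv2.findContours((l==i).astype(np.uint8),0,1)[0],key=cv2.contourArea)
    e=cv2.fitEllipse(cv2.convexHull(cn));u,v=e[0][0]+x0,e[0][1]+y0
    print(n,s[i],(u,v),e[1]);R.append(ray(n,u,v));print(onz(n,u,v,.212))
(a,d),(b,e)=R
t=np.linalg.lstsq(np.c_[d,-e],b-a,rcond=None)[0];p,q=a+d*t[0],b+e*t[1];print(p,q)
A=cv2.resize(cv2.imread("pics/scene0.png")[140:230,190:340],None,fx=5,fy=5,interpolation=2)
B=cv2.resize(cv2.imread("pics/side0.png")[140:230,220:340],None,fx=5,fy=5,interpolation=2)
cv2.imwrite("pics/a.png",A);cv2.imwrite("pics/b.png",B)
E
python3 m.py
```

```text
scene [  10    7   66   37 1923] (282.2826843261719, 180.10015869140625) (36.45973205566406, 66.69303894042969)
[0.55892768 0.11904773 0.212     ]
side [  11    7   65   45 2296] (268.01760482788086, 193.91331481933594) (44.742435455322266, 64.756591796875)
[0.54332219 0.11860998 0.212     ]
[0.54864317 0.11059231 0.20355399] [0.54863175 0.11080506 0.2033549 ]
```

View pics/a.png

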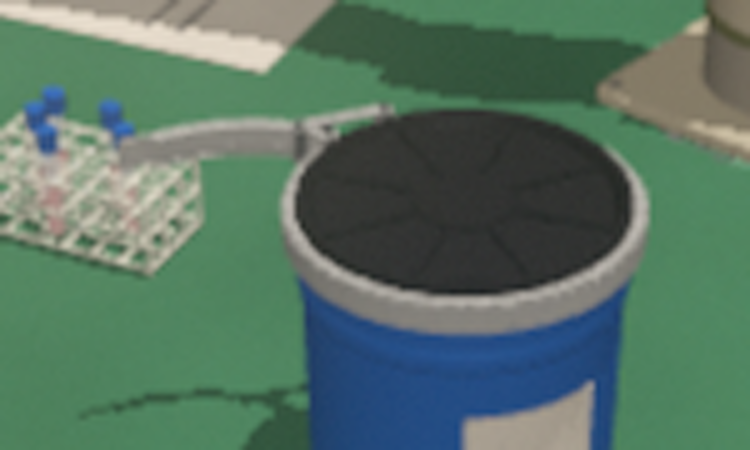

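View pics/b.png

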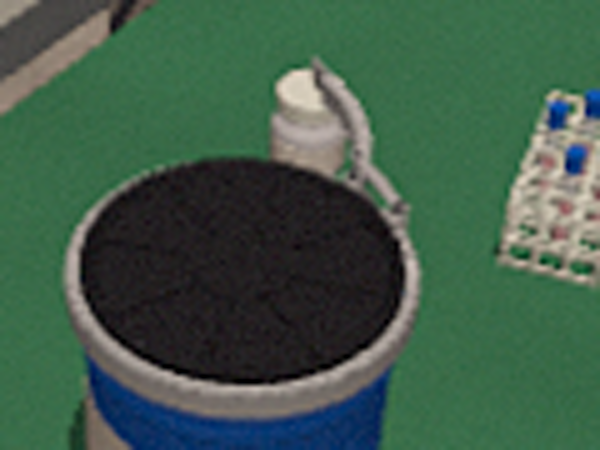

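```bash
cat >> h.py <<'E'
def tri(p,q):
    (a,d),(b,e)=ray("scene",*p),ray("side",*q)
    t=np.linalg.lstsq(np.c_[d,-e],b-a,rcond=None)[0];P,Q=a+d*t[0],b+e*t[1];return (P+Q)/2,np.linalg.norm(P-Q)
E
python3 - <<'E'
from h import *
for n,p,q in(("tip",(214.4,168),(283.6,152.5)),("hinge",(251,165),(291.4,175)),("link",(268,162),(300.6,182)),("rack",(207,178),(335,177)),("jarcap",(176,201),(281,158))):
    print(n,np.round(tri(p,q),3) if 0 else (tri(p,q)[0].round(3),tri(p,q)[1].round(3)), onz("scene",*p,.205).round(3),onz("side",*q,.205).round(3))
p=manip.camera_params("wrist");print({k:np.round(v,4).tolist() for k,v in p.items() if not isinstance(v,str)})
E
```

```text
tip (array([ 0.629, -0.092,  0.203]), np.float64(0.001)) [ 0.632 -0.088  0.205] [ 0.628 -0.09   0.205]
hinge (array([ 0.545, -0.015,  0.201]), np.float64(0.007)) [ 0.547 -0.016  0.205] [ 0.541 -0.005  0.205]
link (array([0.498, 0.01 , 0.206]), np.float64(0.004)) [0.499 0.012 0.205] [0.5   0.006 0.205]
rack (array([ 0.506, -0.284,  0.03 ]), np.float64(0.002)) [ 0.686 -0.063  0.205] [ 0.427 -0.082  0.205]
jarcap (array([ 0.71 , -0.204,  0.073]), np.float64(0.005)) [ 0.821 -0.039  0.205] [ 0.618 -0.059  0.205]
{'fov_y': 70.8982, 'cx': 256.4481, 'cy': 191.6016, 'T_tool_cam': [[-0.0001, 0.9654, 0.2609, 0.0648], [1.0, 0.0002, -0.0004, 0.0002], [-0.0004, 0.2609, -0.9654, -0.1428], [0.0, 0.0, 0.0, 1.0]]}
```

The two views agree: the lever tip is at about (0.629,-0.092) and the keg centre at about (0.549,0.111), with the outer face towards the robot and -y. I'll travel there with shut fingers, staying high.

```bash
python3 -m inch '[[[0.09,-0.07,-0.05],[0,0,0]],[[0.19,-0.14,-0.1],[0,0,0]],[[0.28,-0.21,-0.15],[0,0,0]],[[0.38,-0.28,-0.2],[0,0,0]],[[0.47,-0.35,-0.25],[0,0,0]],[[0.56,-0.42,-0.3],[0,0,0]],[[0.66,-0.49,-0.35],[0,0,0]],[[0.75,-0.56,-0.4],[0,0,0]],[[0.85,-0.63,-0.45],[0,0,0]],[[0.94,-0.7,-0.5],[0,0,0]]]' 0 30
python3 -m inch '[[[0.09,-0.07,-0.05],[0,0,0]],[[0.19,-0.14,-0.1],[0,0,0]],[[0.28,-0.21,-0.15],[0,0,0]],[[0.38,-0.28,-0.2],[0,0,0]],[[0.47,-0.35,-0.25],[0,0,0]],[[0.56,-0.42,-0.3],[0,0,0]],[[0.66,-0.49,-0.3],[0,0,0]],[[0.75,-0.56,-0.3],[0,0,0]],[[0.85,-0.63,-0.3],[0,0,0]],[[0.94,-0.7,-0.3],[0,0,0]]]'
python3 -m inch '[[[0.09,-0.07,0],[0,0,0]],[[0.19,-0.14,0],[0,0,0]],[[0.28,-0.21,0],[0,0,0]],[[0.38,-0.28,0],[0,0,0]],[[0.47,-0.35,0],[0,0,0]],[[0.56,-0.42,0],[0,0,0]],[[0.66,-0.49,0],[0,0,0]],[[0.75,-0.56,0],[0,0,0]],[[0.85,-0.63,0],[0,0,0]],[[0.94,-0.7,0],[0,0,0]]]'
python3 -m inch '[[[0.09,-0.07,0],[0,0,0]],[[0.19,-0.14,0],[0,0,0]],[[0.28,-0.21,0],[0,0,0]],[[0.38,-0.28,0],[0,0,0]],[[0.47,-0.35,0],[0,0,0]],[[0.56,-0.42,0],[0,0,0]],[[0.66,-0.49,0],[0,0,0]],[[0.75,-0.56,0],[0,0,0]],[[0.85,-0.63,0],[0,0,0]],[[0.94,-0.7,0],[0,0,0]]]'
python3 -m inch '[[[0.09,-0.07,0],[0,0,0]],[[0.19,-0.14,0],[0,0,0]],[[0.28,-0.21,0],[0,0,0]],[[0.38,-0.28,0],[0,0,0]],[[0.47,-0.35,0],[0,0,0]],[[0.56,-0.42,0],[0,0,0]],[[0.66,-0.49,0],[0,0,0]],[[0.75,-0.56,0],[0,0,0]],[[0.85,-0.63,0],[0,0,0]],[[0.94,-0.7,0],[0,0,0]]]'
python3 - <<'E'
from h import *
o=manip.get_obs();im=manip.camera("wrist");cv2.imwrite("pics/w1.png",im[:,:,::-1]);np.savez("w1.npz",p=o["position"],q=o["ee_rot"])
E
```

```text
clock: 1.1
position: [0.2524, -0.5151, 0.2717]
ee_rot: [0.987, 0.161, 0.0, 0.0]
ft_force: [0.5, 0.3, 0.5]
grip_width: 0.001
grasp_force: 0.0
clock: 2.1
position: [0.3058, -0.438, 0.2951]
ee_rot: [0.987, 0.161, -0.0, -0.0]
ft_force: [-0.1, -0.0, -0.9]
grip_width: -0.001
grasp_force: 0.0
clock: 3.1
position: [0.3595, -0.3611, 0.2953]
ee_rot: [0.987, 0.161, 0.0, 0.0]
ft_force: [-0.9, -0.7, -0.2]
grip_width: -0.002
grasp_force: 0.0
clock: 4.1
position: [0.413, -0.2842, 0.2953]
ee_rot: [0.987, 0.161, 0.0, 0.0]
ft_force: [-1.1, -0.4, -0.4]
grip_width: -0.002
grasp_force: 0.0
clock: 5.1
position: [0.4665, -0.2072, 0.2953]
ee_rot: [0.987, 0.161, 0.0, 0.0]
ft_force: [0.3, -0.2, -0.1]
grip_width: 0.003
grasp_force: 0.0
```

View pics/w1.png

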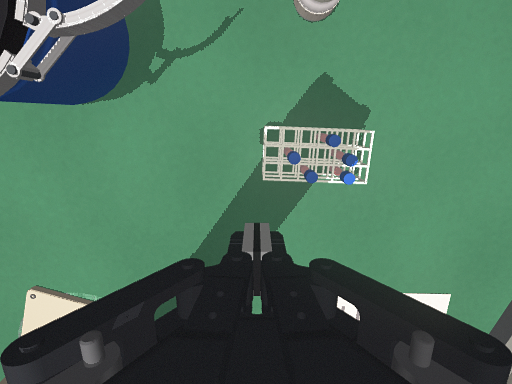

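The wrist view shows the link pins at about (14,70) and (54,16), and the lever running off the top edge near (145,0). The rack is at (318,155). One more step, then a second look.

```bash
python3 -m inch '[[[0.09,-0.09,0],[0,0,0]],[[0.19,-0.18,0],[0,0,0]],[[0.28,-0.27,0],[0,0,0]],[[0.38,-0.36,0],[0,0,0]],[[0.47,-0.45,0],[0,0,0]],[[0.56,-0.54,0],[0,0,0]],[[0.66,-0.63,0],[0,0,0]],[[0.75,-0.72,0],[0,0,0]],[[0.8,-0.8,0],[0,0,0]],[[0.8,-0.8,0],[0,0,0]]]'
python3 - <<'E'
from h import *
o=manip.get_obs();im=manip.camera("wrist");cv2.imwrite("pics/w2.png",im[:,:,::-1]);np.savez("w2.npz",p=o["position"],q=o["ee_rot"])
E
```

```text
clock: 6.15
position: [0.5067, -0.1256, 0.2953]
ee_rot: [0.987, 0.162, 0.0, -0.0]
ft_force: [0.2, 0.0, 0.6]
grip_width: 0.002
grasp_force: 0.0
```

View pics/w2.png

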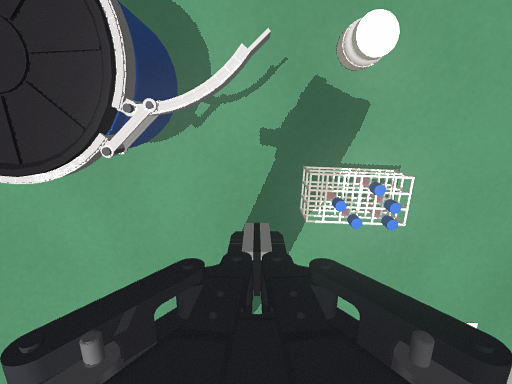

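Clear view: hinge pin at (128,107), lever/link pin (149,104), link end (108,151), tip (268,32), and a point on the lever's outer edge at about (247,62). The jar is at (370,40) and the rack at (358,197).

```bash
cat >> h.py <<'E'
from scipy.spatial.transform import Rotation as Ro
def wz(f,u,v,z):
    d=np.load(f);p=manip.camera_params("wrist");fl=192/np.tan(np.radians(p["fov_y"]/2));T=np.array(p["T_tool_cam"])
    R=Ro.from_quat(d["q"]).as_matrix();o=d["p"]+R@T[:3,3];r=R@T[:3,:3]@np.array([(u-p["cx"])/fl,-(v-p["cy"])/fl,-1])
    return o+r*(z-o[2])/r[2]
E
python3 - <<'E'
from h import *
print("heights chk: linkpins from w1", wz("w1.npz",14,70,.207),wz("w1.npz",54,16,.207))
P={n:wz("w2.npz",u,v,.207) for n,u,v in(("h",128,107),("j",149,104),("l",108,151),("tip",268,32),("o",247,62),("o2",215,90),("o3",182,107))}
for n,p in P.items():
    e=p-P["h"];print(n,p[:2].round(3),np.linalg.norm(e[:2]).round(4),np.degrees(np.arctan2(e[1],e[0])).round(1))
print("jl",np.linalg.norm(P["j"]-P["l"]))
C=np.array([.549,.111]);e=P["h"][:2]-C;print(np.linalg.norm(e),np.degrees(np.arctan2(e[1],e[0])))
for u,v in((112,30),(112,150),(60,178),(127,60),(20,184),(124,90)):print(wz("w2.npz",u,v,.205)[:2])
E
```

```text
heights chk: linkpins from w1 [0.50255762 0.00672819 0.207     ] [ 0.55061956 -0.01831527  0.207     ]
h [ 0.544 -0.003] 0.0 0.0
j [ 0.551 -0.018] 0.0176 -63.8
l [0.503 0.006] 0.0418 167.6
tip [ 0.632 -0.093] 0.1265 -45.7
o [ 0.607 -0.084] 0.1034 -52.3
o2 [ 0.579 -0.066] 0.0729 -61.1
o3 [ 0.558 -0.044] 0.0442 -71.4
jl 0.05453219441583453
0.11371445853443926 -92.75093583364011
[0.59534846 0.02139141]
[0.50409222 0.00423549]
[0.46504132 0.04317611]
[0.57813584 0.0061981 ]
[0.44821671 0.07609993]
[0.55531883 0.00403921]
```

Consistent: the hinge is at (0.544,-0.003) and the hinge-to-pad line points at -55.5°, so θ≈1.28. The outer pad is at (0.596,-0.079), with the face normal at about 57° world. I'll turn the tool to 57° yaw, descend outside the lever and approach.

```bash
python3 -m inch '[[[0.15,0.03,0],[0,0,-0.1]],[[0.3,0.06,0],[0,0,-0.2]],[[0.45,0.09,0.05],[0,0,-0.35]],[[0.6,0.12,0.15],[0,0,-0.5]],[[0.75,0.15,0.3],[0,0,-0.65]],[[0.8,0.16,0.45],[0,0,-0.8]],[[0.8,0.16,0.6],[0,0,-0.85]],[[0.8,0.16,0.75],[0,0,-0.85]],[[0.8,0.16,0.9],[0,0,-0.85]],[[0.8,0.16,1.0],[0,0,-0.85]]]'
python3 -m inch '[[[0,0,0.15],[0,0,0]],[[0,0,0.3],[0,0,0]],[[0,0,0.42],[0,0,0]],[[0,0,0.47],[0,0,0]],[[0.06,0,0.47],[0,0,0]],[[0.12,0,0.47],[0,0,0]],[[0.18,0,0.47],[0,0,0]],[[0.23,0,0.47],[0,0,0]],[[0.27,0,0.47],[0,0,0]],[[0.3,0,0.47],[0,0,0]]]'
python3 - <<'E'
from h import *
o=manip.get_obs();print(o["joint_pos"]);im=manip.camera("wrist");cv2.imwrite("pics/w3.png",im[:,:,::-1]);np.savez("w3.npz",p=o["position"],q=o["ee_rot"])
E
```

```text
clock: 7.2
position: [0.5707, -0.1192, 0.2142]
ee_rot: [0.88, 0.474, -0.0, -0.0]
ft_force: [0.5, -0.7, -0.3]
grip_width: 0.001
grasp_force: 0.0
clock: 8.2
position: [0.5846, -0.0983, 0.1778]
ee_rot: [0.88, 0.475, 0.0, 0.0]
ft_force: [-0.4, 0.2, 0.0]
grip_width: -0.004
grasp_force: 0.0
[ 0.56523448  0.35510774 -0.58797572  1.59608043  0.20453665  1.25227234
 -0.6383064 ]
```

View pics/w3.png

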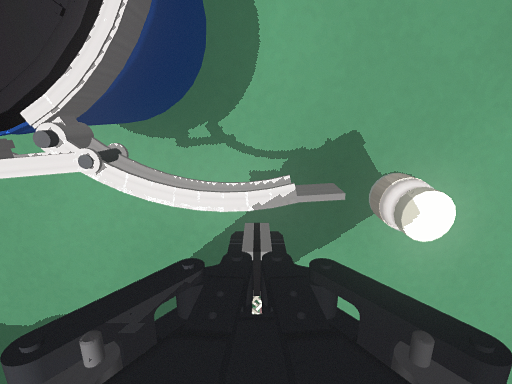

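The fingers sit in front of the pad, flat to the lever and about 8 mm off it, with the jar clear on the right at (415,210). Next I'll compute the arc about the hinge in tool units.

```bash
cat > arc.py <<'E'
from h import *
import sys
H=np.array([.544,-.003]);yaw,adv,phi=map(float,sys.argv[1:4]);p=np.array([float(sys.argv[4]),float(sys.argv[5])])
r=lambda a:np.array([[np.cos(a),-np.sin(a)],[np.sin(a),np.cos(a)]])
y=np.radians(yaw);x=r(y)[:,0];yy=np.array([x[1],-x[0]])
p1=p+adv*x
for i in range(1,11):
    s=i/10; q=(p+x*adv*s*10/3 if i<=3 else H+r(np.radians(phi)*(i-3)/7)@(p1-H)) if adv else H+r(np.radians(phi)*s)@(p-H)
    f=0 if(adv and i<=3) else phi*((i-3)/7 if adv else s)
    d=q-p;print([[round(d@x/.08,2),round(d@yy/.08,2),0],[0,0,round(-f/45,2)]],q.round(4))
print(q.tolist())
E
python3 arc.py 56.7 .010 22 .5846 -.0983
```

```text
[[np.float64(0.04), np.float64(-0.0), 0], [0, 0, 0.0]] [ 0.5864 -0.0955]
[[np.float64(0.08), np.float64(-0.0), 0], [0, 0, 0.0]] [ 0.5883 -0.0927]
[[np.float64(0.13), np.float64(0.0), 0], [0, 0, 0.0]] [ 0.5901 -0.0899]
[[np.float64(0.19), np.float64(0.03), 0], [0, 0, -0.07]] [ 0.5948 -0.0873]
[[np.float64(0.25), np.float64(0.06), 0], [0, 0, -0.14]] [ 0.5993 -0.0844]
[[np.float64(0.31), np.float64(0.08), 0], [0, 0, -0.21]] [ 0.6037 -0.0812]
[[np.float64(0.37), np.float64(0.1), 0], [0, 0, -0.28]] [ 0.6079 -0.0778]
[[np.float64(0.44), np.float64(0.12), 0], [0, 0, -0.35]] [ 0.6119 -0.0742]
[[np.float64(0.51), np.float64(0.13), 0], [0, 0, -0.42]] [ 0.6157 -0.0704]
[[np.float64(0.57), np.float64(0.14), 0], [0, 0, -0.49]] [ 0.6193 -0.0663]
[0.6193031342903732, -0.06634544706206268]
```

```bash
python3 -m inch '[[[0.04,0,0],[0,0,0]],[[0.08,0,0],[0,0,0]],[[0.13,0,0],[0,0,0]],[[0.19,0.03,0],[0,0,-0.07]],[[0.25,0.06,0],[0,0,-0.14]],[[0.31,0.08,0],[0,0,-0.21]],[[0.37,0.1,0],[0,0,-0.28]],[[0.44,0.12,0],[0,0,-0.35]],[[0.51,0.13,0],[0,0,-0.42]],[[0.57,0.14,0],[0,0,-0.49]]]'
python3 - <<'E'
from h import *
o=manip.get_obs();q=o["ee_rot"];print("yaw",2*np.degrees(np.arctan2(q[1],q[0])),o["position"],o["ft_force"],o["torque"])
E
python3 arc.py 78.7 0 30 .6193 -.0663
```

```text
clock: 9.25
position: [0.6185, -0.0679, 0.1776]
ee_rot: [0.772, 0.635, -0.001, 0.0]
ft_force: [-3.5, -5.0, 2.1]
grip_width: 0.001
grasp_force: 2.3
yaw 78.85420661947786 [ 0.61853158 -0.06786494  0.17760037] [-3.54727359 -4.96977054  2.14106449] [-0.72801014  0.63479162  0.02992836]
[[np.float64(0.06), np.float64(0.03), 0], [0, 0, -0.07]] [ 0.6225 -0.0623]
[[np.float64(0.12), np.float64(0.06), 0], [0, 0, -0.13]] [ 0.6255 -0.0581]
[[np.float64(0.18), np.float64(0.08), 0], [0, 0, -0.2]] [ 0.6283 -0.0537]
[[np.float64(0.24), np.float64(0.1), 0], [0, 0, -0.27]] [ 0.6308 -0.0493]
[[np.float64(0.3), np.float64(0.12), 0], [0, 0, -0.33]] [ 0.6331 -0.0447]
[[np.float64(0.36), np.float64(0.13), 0], [0, 0, -0.4]] [ 0.6352 -0.0399]
[[np.float64(0.43), np.float64(0.14), 0], [0, 0, -0.47]] [ 0.637  -0.0351]
[[np.float64(0.49), np.float64(0.15), 0], [0, 0, -0.53]] [ 0.6385 -0.0302]
[[np.float64(0.55), np.float64(0.15), 0], [0, 0, -0.6]] [ 0.6398 -0.0252]
[[np.float64(0.62), np.float64(0.15), 0], [0, 0, -0.67]] [ 0.6409 -0.0202]
[0.6408617129049682, -0.020169408059555007]
```

Contact is made, with a steady push of about 6 N. I'll continue along the arc.

```bash
python3 -m inch '[[[0.06,0.03,0],[0,0,-0.07]],[[0.12,0.06,0],[0,0,-0.13]],[[0.18,0.08,0],[0,0,-0.2]],[[0.24,0.1,0],[0,0,-0.27]],[[0.3,0.12,0],[0,0,-0.33]],[[0.36,0.13,0],[0,0,-0.4]],[[0.43,0.14,0],[0,0,-0.47]],[[0.49,0.15,0],[0,0,-0.53]],[[0.55,0.15,0],[0,0,-0.6]],[[0.62,0.15,0],[0,0,-0.67]]]'
python3 - <<'E'
from h import *
o=manip.get_obs();q=o["ee_rot"];print("yaw",2*np.degrees(np.arctan2(q[1],q[0])),o["joint_pos"])
im=manip.camera("wrist");cv2.imwrite("pics/w4.png",im[:,:,::-1]);np.savez("w4.npz",p=o["position"],q=o["ee_rot"])
E
python3 arc.py 108.9 0 20 .6409 -.0202
```

```text
clock: 10.25
position: [0.6409, -0.0214, 0.1778]
ee_rot: [0.581, 0.814, -0.0, 0.001]
ft_force: [2.1, -2.7, -2.3]
grip_width: -0.001
grasp_force: 1.4
yaw 108.98480269446577 [ 0.50367055  0.50261256 -0.7451208   1.45512296  0.34568018  1.31662738
  0.06520958]
[[np.float64(0.04), np.float64(0.02), 0], [0, 0, -0.04]] [ 0.6414 -0.0168]
[[np.float64(0.08), np.float64(0.04), 0], [0, 0, -0.09]] [ 0.6419 -0.0134]
[[np.float64(0.12), np.float64(0.06), 0], [0, 0, -0.13]] [ 0.6422 -0.01  ]
[[np.float64(0.16), np.float64(0.07), 0], [0, 0, -0.18]] [ 0.6424 -0.0065]
[[np.float64(0.2), np.float64(0.09), 0], [0, 0, -0.22]] [ 0.6424 -0.0031]
[[np.float64(0.24), np.float64(0.1), 0], [0, 0, -0.27]] [6.424e-01 3.000e-04]
[[np.float64(0.28), np.float64(0.11), 0], [0, 0, -0.31]] [0.6422 0.0038]
[[np.float64(0.32), np.float64(0.12), 0], [0, 0, -0.36]] [0.6419 0.0072]
[[np.float64(0.36), np.float64(0.13), 0], [0, 0, -0.4]] [0.6415 0.0106]
[[np.float64(0.4), np.float64(0.14), 0], [0, 0, -0.44]] [0.6409 0.014 ]
[0.640938961419356, 0.013979038810739669]
```

View pics/w4.png

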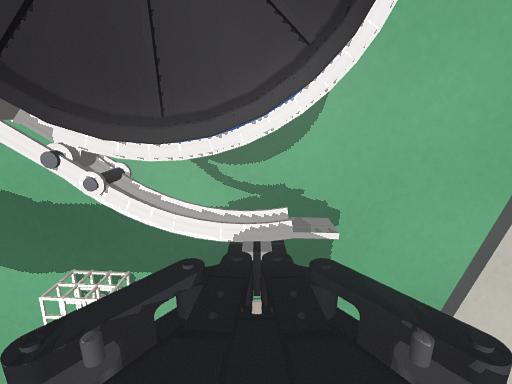

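The lever now lies against the fingers, swung to about 0.4 rad, with the gap to the ring closing (lever at (240,228), ring at (240,145)). The last stretch takes it past the dead point.

```bash
python3 -m inch '[[[0.04,0.02,0],[0,0,-0.04]],[[0.08,0.04,0],[0,0,-0.09]],[[0.12,0.06,0],[0,0,-0.13]],[[0.16,0.07,0],[0,0,-0.18]],[[0.2,0.09,0],[0,0,-0.22]],[[0.24,0.1,0],[0,0,-0.27]],[[0.28,0.11,0],[0,0,-0.31]],[[0.31,0.12,0],[0,0,-0.35]],[[0.34,0.12,0],[0,0,-0.38]],[[0.34,0.12,0],[0,0,-0.38]]]'
python3 - <<'E'
from h import *
o=manip.get_obs();print(o["ft_force"])
im=manip.camera("wrist");cv2.imwrite("pics/w5.png",im[:,:,::-1])
E
```

```text
clock: 11.3
position: [0.6402, 0.0089, 0.1777]
ee_rot: [0.453, 0.892, 0.0, -0.0]
ft_force: [-0.2, -0.2, 0.3]
grip_width: 0.0
grasp_force: 0.0
[-0.22910704 -0.15679975  0.34785019]
```

View pics/w5.png

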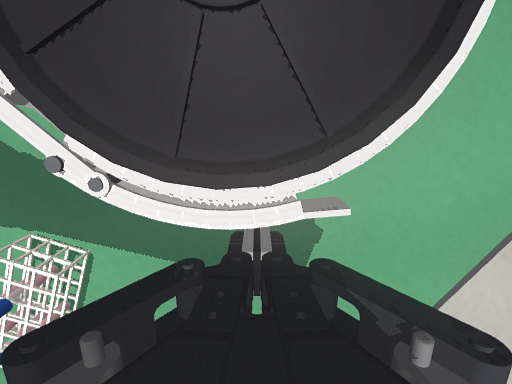

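It has snapped shut: the lever lies flat along the ring (around (230,210)), there is no force, and the fingers are just clear. Backing off and up.

```bash
python3 -m inch '[[[-0.1,0,0],[0,0,0]],[[-0.2,0,0],[0,0,0]],[[-0.3,0,0],[0,0,0]],[[-0.4,0,0],[0,0,0]],[[-0.5,0,-0.1],[0,0,0]],[[-0.6,0,-0.25],[0,0,0]],[[-0.7,0,-0.4],[0,0,0]],[[-0.75,0,-0.55],[0,0,0]],[[-0.75,0,-0.65],[0,0,0]],[[-0.75,0,-0.7],[0,0,0]]]'
python3 - <<'E'
from h import *
im=manip.camera("wrist");cv2.imwrite("pics/w6.png",im[:,:,::-1])
E
```

```text
clock: 12.35
position: [0.6759, -0.0396, 0.2348]
ee_rot: [0.454, 0.891, 0.0, 0.0]
ft_force: [-0.8, -0.5, 0.3]
grip_width: -0.002
grasp_force: 0.0
```

View pics/w6.png

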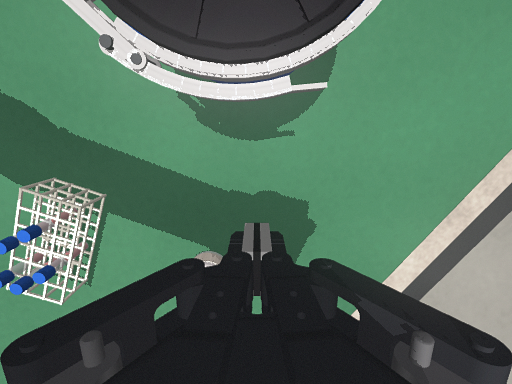

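The lever stays flat on the ring (its tip at (325,85)), the rack stands as it was, and the gripper is clear.

```bash
python3 -c "
from workcell import manip;print(manip.hand_in())"
```

```text
the job is handed in; nothing more can be done
None
```

The closing ring's lever was pushed past its dead point with a steady push, snapped shut and lies flat on the ring; the arm came away clear without touching anything else, and the job was handed in at about 12.4 s.

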